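Slide the casting board out to the pointer and hold it

ROBOT

A 7-joint arm with a two-finger parallel gripper is mounted at the origin on the work surface. World frame = base frame: x ahead of the robot, y to its left, z up, the work surface at z = 0. Lengths are in m, angles in rad, forces in N, time in s.
With the tool pointing down it reaches from about 0.4 to 0.75 m from the base axis. Payload 19.5 kg.
Tool frame: the origin (TCP) lies on the centre line of the jaws, within the pads' length; the fingertips stand 11 mm ahead of it and the grasp point (between the pads) lies 8 mm behind it; z points along the fingers, y is the line along which they close (so a half turn about z gives the same grasp; the last joint's range is limited). The gripper opens to 85 mm and grips with 20 to 120 N. Pads are 22 mm wide; open, the fingers measure 114 mm over their backs; the gripper's body (76 mm by 85 mm) begins 54 mm behind the grasp point. The pads swing forward as they close: fully open they stand 13 mm farther back than shut.
Start: joints at [1.071, 0.707, -0.028, 1.485, 0.022, 0.951, -0.075], TCP at [0.254, -0.516, 0.242] pointing down, gripper open.
Joint ranges: [-2.71, 2.71], [-0.32, 2.16], [-1.57, 1.52], [0, 2.45], [-1.46, 4.6], [0, 2.02], [-2.83, 2.83]. Speed limits (rad/s): [1.89, 1.89, 2.57, 2.57, 3.01, 3.01, 3.01].

INTERFACE

Orientations are given as a 3x3 rotation matrix whose columns are the frame's x, y, z axes.
In Python, from station import * gives the robot as it stands.
- The arm moves only by the shell command python3 -m handwheel 'ROWS' [OPENING] [FORCE]. ROWS is JSON, a list of rows, each a list of 2 entries, a list of its own where there are three numbers: the shift along the tool's x, y, z in cm, then the turn, a rotation vector about the tool's x, y, z in degrees. In form: [[[x, y, z], [rx, ry, rz]], ...]. A call has 1 to 12 rows; each row shifts and turns the commanded pose from where the row before left it, along the tool's axes as they then stand; what a row does not reach is not made up. A row lasts 1/10 s, in which the tool goes at most 50 mm and 8.59 degrees, less where a joint would pass 70% of its speed; a pose out of reach is approached as far as the arm can. A call is refused whole if a number of a shift passes 5 or a number of a turn 8.59, either way. A call with a gripper value outside its range is refused whole. OPENING is the opening, from -1 (shut) to 1 (fully open), set as the call begins (- or left out, the last holds). The fingers move at their own pace and stop on an object; FORCE is the grip in N (left out, the last holds). Time passes only in rows, so rows that do not move let the fingers close. It gives the time, the measured TCP pose, the force, the opening and the grip force at its end, in the units of the state.
- read_state(): the state, without advancing time (a new reading comes with each control period).
- camera(name): name is "side" or "top"; returns the picture (384x512x3 uint8, red, green, blue); there is no depth.
- camera_params(name): a dict with "fov_y" (degrees; the focal length in pixels is half the picture's height over the tangent of half this angle, whatever the lens; pixels are square), "cx", "cy" (the principal point, pixels), "k1" (the pictures are not rectified: a ray, as slopes to the right and down, at radius r is drawn at 1 + k1 r^2 times it, then the intrinsics apply), "extrinsics" (4x4, takes a point from camera to world coordinates). Camera axes: x right, y up, looking along -z (the intrinsics and any distortion apply to the point x, -y, -z); pixel columns grow to the right and rows downward; lengths in m; the calibration is good to about 2 mm. A picture is of the moment at which its call begins. camera_params takes no time and is no camera call.
- finish_job(): hands the job in; it is judged then, once.
Trained networks look in the newest picture that a camera, given by its name, has taken for a name from the list of things; names that differ only in an ending like _2 or _b are one class to them, and where a whole thing is asked for, a point or a joint stands for the part that bears it (a point fixed in the world has none). Each returns a list of dicts, best first, with "conf" (0 to 1); they miss things now and then, are a little off and sometimes report something else, mostly with a low value. They report only what shows in the picture. A call takes as long as a camera call.
- outline_of(label, camera): "mask" (384x512 bool, what is visible of it) and "point" ([column, row] in pixels, amid what is visible of it).
The state is a dict: "time_s": time; "q": joint angles; "qd": joint speeds; "effort": joint torques, N m; "eef_pos": TCP position; "tool_rot": TCP orientation; "contact_force": force on the tool from outside, world axes, zero at the start; "moment": the same for the moment, N m; "opening": finger opening in m; "finger_force": force on a finger pad.
Only numpy, scipy, OpenCV 4.12 (cv2) and the standard library are available. Lean on these libraries where they do the work, as an engineer would, in place of code of your own. Each camera call takes 0.05 s, during which the arm holds its last target. There are 200 camera calls.

TASK

The plaster relief on the casting board needs a clamp under its outer end: pull the steel stop pin out of the stand and leave it in the grey tray, then slide the board straight out over that edge of the stand, keeping it flat on the stand, until its outer end is level with the tip of the pointer gauge. That far out it would tip, so finish while still holding the board steady there: do not let go. Leave everything else on the table where it stands.

Things in the scene. Friction and masses are not known exactly. Their poses are not given: they have to be found in the camera images.
- stand: Fixed low dark wood stand, top 340 x 220 mm, 100 mm above the table, 22 mm thick. Origin: on the table under the top's centre. Its x axis runs along the 340 mm length and points outward, the way the board is to slide (roughly to the robot's left); the outer edge is at x = +170 mm. The pin hole is at x = +145 mm, y = 0.
- batten (a point): Centre of the wooden batten fixed across the board's inner end (22 mm thick along the slide, 150 mm long, 36 mm tall above the board's top face; this point is 18 mm above that face). Grip it from above across its 22 mm. Axes as the board: x outward, y across, z up. It is 129 mm inward of the board's middle; its inner face is flush with the board's inner end.
- board_mid (a point): Middle (half-way up) of the loose plywood casting board, 280 (x, outward) x 180 (y) x 18 mm. With its batten and stuck-on plaster relief it is one piece, 0.6 to 0.95 kg, balancing about 4 mm outward of here. The relief covers x -15 to +105 mm, |y| < 65 mm, 26 mm tall. At first the board lies flat on the stand, its outer end 8 to 35 mm inward of the pin's axis.
- board_end (a point): Middle of the board's outer end face, 140 mm outward of its middle, half-way up its 18 mm thickness; axes as the board. This end must come level with the pointer tip.
- pin_head (a point): Centre of the head of the loose steel stop pin, 0.09 kg, upright in the stand's hole just beyond the board's outer end, blocking it. 70 mm overall: foot 14 mm across, head 24 mm across and 24 mm tall. It sits 22 mm deep in a 16 mm hole, its top 48 mm above the stand. This point is 58 mm from the foot's end, 12 mm below the top. z points from foot to head.
- pin_mid (a point): Middle of the stop pin, on its axis, 35 mm from its foot.
- tray_in (a point): Centre of the inner floor of the fixed open grey tray, outside 160 x 160 mm (x, y), 30 mm tall, walls 4 mm, to the robot's right of the stand. The pin may stand or lie in it.
- pointer_tip (a point): Tip of the fixed pointer gauge: a slender steel post (149 mm tall, round base 64 mm across) on the far side of the board's path, with a thin pointer (6 mm wide) 109 mm above the table, level with the board, aimed across its path; the tip stays about 28 mm clear of the board's side. Axes as the stand: x is the slide direction. It is 160 to 200 mm beyond the stand's outer edge.
- bowl_mid (a point): White bowl, 110 mm across, 50 mm tall, standing on the table beyond the stand's outer edge under the board's path (the board passes 50 mm above its rim); leave it. Point half-way up.
- jar_mid (a point): Amber jar, 64 mm across, 85 mm tall, beyond the stand; leave it. Point half-way up.
- maquette_mid (a point): Small plaster figure, 60 mm across, 120 mm tall, beyond the stand; leave it. Point half-way up.
- rasp_grip (a point): Wood-handled tool about 200 mm long lying on the table between robot and stand; leave it. Point on its grip.
- scraper_grip (a point): Scraper about 260 mm long lying on the table to the robot's left; leave it. Point on its grip.
- mug_mid (a point): Blue mug, 80 mm across, 95 mm tall, far left; leave it. Point half-way up.
- squeeze_mid (a point): White bottle, 60 mm across, 170 mm tall, far right; leave it. Point half-way up.

How it is judged:
By the outcome, as a careful person would: the job done as asked, in the order asked, and still so for the second after the job is handed in, while the arm keeps its last pose, push and grip.
It also fails if it takes over 59 s, if anything falls off the work surface, if the arm or the gripper's body presses on something with over 40 N, if the wrist force passes 120 N, or if a joint passes its speed limit or range.

## Working session

There is one attempt and no reset: what is moved stays moved. The work goes in short steps, Python scripts to look and compute and a shell command to move; the robot and the scene stay as the last step left them, time stands still between calls to the robot, and variables do not carry over. Pictures are saved under pics/ and viewed, at most 10 in all, crops included, and the job is handed in when it is done.

```bash
ls; mkdir -p pics; python3 - <<'E'
from station import *
import cv2,numpy as np
s=read_state();print(s)
for n in("side","top"):
    p=camera_params(n);print(n,p)
    cv2.imwrite(f"pics/{n}0.png",camera(n)[:,:,::-1])
    for l in["stand","batten","board_mid","pin_head","tray_in","pointer_tip","bowl_mid","jar_mid","maquette_mid","rasp_grip"]:
        r=outline_of(l,n)
        for d in r[:2]:
            m=d["mask"];ys,xs=np.nonzero(m);print(n,l,round(d["conf"],2),d["point"],(xs.min(),xs.max(),ys.min(),ys.max(),m.sum()) if len(xs) else 0)
E
```

```text
pics
{'time_s': 0.0, 'q': array([ 1.07129666,  0.70710001, -0.02762757,  1.48502286,  0.02200204,
        0.95092809, -0.07551925]), 'qd': array([-4.73521119e-04,  4.60684688e-04, -1.23218230e-03, -8.35834923e-05,
        4.17881776e-04, -1.53048068e-03,  1.35327338e-03]), 'effort': array([ 4.69978795e-05, -8.83203650e+01,  1.23488657e+00, -2.36163926e+01,
        1.70885457e-02,  6.44541200e-03, -8.83870734e-05]), 'eef_pos': array([ 0.25401745, -0.51554444,  0.24182347]), 'tool_rot': array([[ 8.97031351e-01,  4.41966586e-01, -5.41307514e-04],
       [ 4.41966916e-01, -8.97030770e-01,  1.02117839e-03],
       [-3.42427702e-05, -1.15526904e-03, -9.99999332e-01]]), 'contact_force': array([ 0.55976564, -0.07651036, -0.39753103]), 'moment': array([-0.01091259, -0.00550678,  0.06318033]), 'finger_force': 0.0, 'opening': 0.08552484153137295}
side {'fov_y': 52.98661526680574, 'cx': 255.82118241360106, 'cy': 189.08029356759326, 'k1': -0.03978501994948697, 'extrinsics': array([[-9.92614397e-01,  8.84118139e-02, -8.30662933e-02,
         4.18613676e-01],
       [-1.21312165e-01, -7.24138116e-0
[... 2756 characters left out ...]
4(162), np.int64(211), np.int64(2037))
top tray_in 0.57 [374.8, 187.6] (np.int64(350), np.int64(398), np.int64(162), np.int64(211), np.int64(2013))
top jar_mid 0.42 [216.7, 177.0] (np.int64(195), np.int64(306), np.int64(128), np.int64(213), np.int64(2048))
top maquette_mid 0.6 [229.9, 122.3] (np.int64(219), np.int64(235), np.int64(109), np.int64(127), np.int64(233))
top maquette_mid 0.52 [274.4, 213.2] (np.int64(256), np.int64(288), np.int64(205), np.int64(217), np.int64(188))
top rasp_grip 0.78 [268.6, 213.6] (np.int64(238), np.int64(288), np.int64(204), np.int64(222), np.int64(282))
top rasp_grip 0.3 [142.2, 150.6] (np.int64(136), np.int64(154), np.int64(141), np.int64(158), np.int64(260))
```

```bash
python3 - <<'E'
import cv2
t=cv2.imread("pics/top0.png")[90:240,110:410];cv2.imwrite("pics/top0c.png",cv2.resize(t,(780,390),interpolation=cv2.INTER_CUBIC))
t=cv2.imread("pics/side0.png")[100:330,150:320];cv2.imwrite("pics/side0c.png",cv2.resize(t,None,fx=2.6,fy=2.6,interpolation=cv2.INTER_CUBIC))
E
```

```text
(no output)
```

View pics/top0c.png

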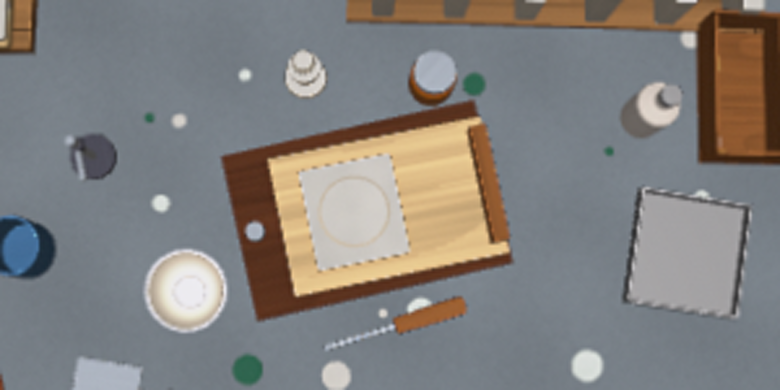

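View pics/side0c.png

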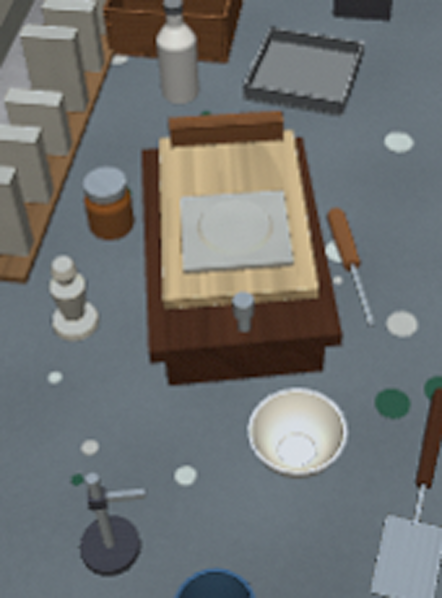

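The top view shows the stand's corners at crop (222,156), (475,101), (512,262) and (258,319), the pin head at (254,231), the batten around (490,183), and the tray around (688,252). In the side view the pointer tip is at crop (144,492) and the pin head's top is at (243,298).

```bash
cat > h.py <<'E'
from station import *
import cv2,numpy as np
def pix(n,P):
    p=camera_params(n);E=np.array(p["extrinsics"]);c=(np.atleast_2d(P)-E[:3,3])@E[:3,:3]
    x=c[:,0]/-c[:,2];y=-c[:,1]/-c[:,2];d=1+p["k1"]*(x*x+y*y);f=192/np.tan(np.radians(p["fov_y"]/2))
    return np.c_[p["cx"]+f*x*d,p["cy"]+f*y*d]
def ray(n,uv):
    p=camera_params(n);E=np.array(p["extrinsics"]);f=192/np.tan(np.radians(p["fov_y"]/2))
    K=np.array([[f,0,p["cx"]],[0,f,p["cy"]],[0,0,1]])
    a=np.array([(uv[0]-p["cx"])/f,(uv[1]-p["cy"])/f]);b=a.copy()
    for _ in range(20):b=a/(1+p["k1"]*(b@b))
    return E[:3,3],E[:3,:3]@np.array([b[0],-b[1],-1])
def onz(n,uv,z):
    o,d=ray(n,np.array(uv,float));return o+d*(z-o[2])/d[2]
T=lambda u,v:(110+(u+.5)/2.6-.5,90+(v+.5)/2.6-.5)
S=lambda u,v:(150+(u+.5)/2.6-.5,100+(v+.5)/2.6-.5)
E
python3 - <<'E'
from h import *
np.set_printoptions(precision=4,suppress=True)
c=np.array([onz("top",T(*p),.1) for p in[(222,156),(475,101),(512,262),(258,319)]])
print("stand",c,c.mean(0),[np.linalg.norm(c[i]-c[i-1]) for i in range(4)])
v=(c[0]+c[3]-c[1]-c[2])[:2];v/=np.linalg.norm(v);w=np.array([-v[1],v[0]]);print("dir",v,np.degrees(np.arctan2(v[1],v[0])))
m=c.mean(0)[:2];f=lambda P:np.round([(P[:2]-m)@v,(P[:2]-m)@w],4)
s2=[onz("side",S(*p),.1) for p in[(148,358),(341,341)]];print("side outer corners",s2,[f(p) for p in s2])
b=[onz("top",T(*p),.154) for p in[(470,126),(488,124),(510,240),(492,243)]];print("batten",b,np.mean(b,0),f(np.mean(b,0)))
for p in[(268,159),(295,296)]:P=onz("top",T(*p),.118);print("bend",P,f(P))
for p in[(162,300),(318,296)]:P=onz("side",S(*p),.118);print("bend side",P,f(P))
P=onz("top",T(254,230),.148);print("pin",P,f(P));P=onz("side",S(243,299),.148);print("pin side",P,f(P))
P=onz("side",S(144,492),.109);print("tip",P,f(P));
print("tip in top",(pix("top",P)-[110,90])*2.6)
t=[onz("top",T(*p),.03) for p in[(641,188),(750,206),(738,317),(626,302)]];print("tray",t,np.mean(t,0))
for n in("top","side"):
  for l in("pin_head","batten"):
    r=[d for d in outline_of(l,n)] if 0 else []
E
```

```text
stand [[ 0.6405  0.2398  0.1   ]
 [ 0.719  -0.0894  0.1   ]
 [ 0.5083 -0.1391  0.1   ]
 [ 0.4297  0.1883  0.1   ]] [0.5744 0.0499 0.1   ] [np.float64(0.21696697063208062), np.float64(0.33841507745124405), np.float64(0.21645399260399545), np.float64(0.33666856015606594)]
dir [-0.2326  0.9726] 103.45298498688089
side outer corners [array([0.6401, 0.2482, 0.1   ]), array([0.4287, 0.1985, 0.1   ])] [array([ 0.1776, -0.11  ]), array([0.1785, 0.1071])]
batten [array([ 0.6761, -0.0775,  0.154 ]), array([ 0.6792, -0.1003,  0.154 ]), array([ 0.5327, -0.1289,  0.154 ]), array([ 0.5286, -0.1062,  0.154 ])] [ 0.6041 -0.1032  0.154 ] [-0.1558  0.0067]
bend [0.6348 0.1784 0.118 ] [ 0.111  -0.0887]
bend [0.4596 0.1403 0.118 ] [0.1147 0.0906]
bend side [0.6366 0.1787 0.118 ] [ 0.1108 -0.0905]
bend side [0.4598 0.1511 0.118 ] [0.1251 0.0879]
pin [0.5406 0.1919 0.148 ] [ 0.146  -0.0002]
pin side [0.5405 0.1902 0.148 ] [0.1443 0.0003]
tip [0.6081 0.4155 0.109 ] [ 0.3477 -0.1178]
tip in top [[ 85.3872 177.3092]]
tray [array([ 0.6171, -0.3277,  0.03  ]), array([ 0.5953, -0.4838,  0.03  ]), array([ 0.4409, -0.4654,  0.03  ]), array([ 0.46  , -0.3064,  0.03  ])] [ 0.5283 -0.3958  0.03  ]
```

```bash
python3 -m handwheel '[[[3.16,-2.82,0],[0,0,0]],[[3.16,-2.82,0],[0,0,0]],[[3.16,-2.82,0],[0,0,0]],[[3.16,-2.82,0],[0,0,0]],[[3.16,-2.82,0],[0,0,0]],[[3.16,-2.82,0],[0,0,0]],[[3.16,-2.82,0],[0,0,0]],[[3.16,-2.82,0],[0,0,0]],[[3.16,-2.82,0],[0,0,0]],[[3.16,-2.82,0],[0,0,0]],[[3.16,-2.82,0],[0,0,0]],[[3.16,-2.82,0],[0,0,0]]]' 1 60
python3 -m handwheel '[[[3.16,-2.82,0],[0,0,0]],[[3.16,-2.82,0],[0,0,0]],[[3.16,-2.82,0],[0,0,0]],[[3.16,-2.82,0],[0,0,0]],[[3.16,-2.82,0],[0,0,0]],[[3.16,-2.82,0],[0,0,0]],[[0,0,0],[0,0,-8.5]],[[0,0,0],[0,0,-8.5]],[[0,0,0],[0,0,-8.5]],[[0,0,0],[0,0,-8.5]],[[0,0,0],[0,0,-8.5]],[[0,0,0],[0,0,-8.5]]]'
python3 -m handwheel '[[[0,0,0],[0,0,-8.5]],[[0,0,0],[0,0,-8.5]],[[0,0,0],[0,0,-8.5]],[[0,0,0],[0,0,0]]]'
cat >> h.py <<'E'
def togo(P,ang,s=None):
    s=s or read_state();R=s["tool_rot"];p=s["eef_pos"]
    a=np.radians(ang);X=np.array([np.cos(a),np.sin(a),0]);Z=np.array([0,0,-1.]);W=np.c_[X,np.cross(Z,X),Z]
    rv=cv2.Rodrigues(R.T@W)[0].ravel()
    print("t",round(s["time_s"],2),"pos",p.round(4),"shift cm",(R.T@(np.array(P)-p)*100).round(2),"turn",np.degrees(rv).round(2),"q",s["q"].round(2))
E
python3 -c "
from h import *
togo([.5405,.191,.129],103.3)"
```

```text
time_s: 2.3
eef_pos: [0.4452, -0.0429, 0.2425]
tool_rot: [[0.897, 0.442, 0.0], [0.442, -0.897, 0.0], [0.0, 0.0, -1.0]]
contact_force: [0.3, -0.6, 0.5]
opening: 0.0852
finger_force: 0.0
time_s: 3.5
eef_pos: [0.54, 0.1909, 0.2424]
tool_rot: [[0.215, 0.977, 0.0], [0.977, -0.215, 0.0], [0.0, 0.0, -1.0]]
contact_force: [0.9, -1.1, 0.2]
opening: 0.0851
finger_force: 0.0
time_s: 3.9
eef_pos: [0.5401, 0.1907, 0.2423]
tool_rot: [[-0.223, 0.975, -0.0], [0.975, 0.223, 0.0], [0.0, -0.0, -1.0]]
contact_force: [-0.4, 0.0, -0.1]
opening: 0.0851
finger_force: 0.0
t 3.9 pos [0.5401 0.1907 0.2423] shift cm [1.000e-02 5.000e-02 1.133e+01] turn [-0.01 -0.02 -0.43] q [-0.25  0.71 -0.29  1.49  0.23  0.97 -0.38]
```

```bash
python3 -m handwheel '[[[0,0,2.5],[0,0,0]],[[0,0,2.5],[0,0,0]],[[0,0,2.5],[0,0,0]],[[0,0,2.0],[0,0,0]],[[0,0,1.2],[0,0,0]],[[0,0,0.5],[0,0,0]],[[0,0,0],[0,0,0]],[[0,0,0],[0,0,0]]]'
python3 -m handwheel '[[[0,0,0],[0,0,0]],[[0,0,0],[0,0,0]],[[0,0,0],[0,0,0]],[[0,0,0],[0,0,0]],[[0,0,0],[0,0,0]],[[0,0,0],[0,0,0]],[[0,0,0],[0,0,0]],[[0,0,0],[0,0,0]]]' -1 60
python3 - <<'E'
from h import *
im=camera("side");cv2.imwrite("pics/s1.png",cv2.resize(im[130:300,160:330,::-1],None,fx=3,fy=3))
E
```

```text
time_s: 4.7
eef_pos: [0.5403, 0.1911, 0.1311]
tool_rot: [[-0.219, 0.976, 0.001], [0.976, 0.219, 0.0], [0.0, 0.001, -1.0]]
contact_force: [0.6, -0.4, 1.4]
opening: 0.0848
finger_force: 0.0
time_s: 5.5
eef_pos: [0.5402, 0.1911, 0.1306]
tool_rot: [[-0.22, 0.975, 0.0], [0.975, 0.22, 0.0], [0.0, 0.001, -1.0]]
contact_force: [-0.5, 0.1, 5.9]
opening: 0.0221
finger_force: 58.5
```

View pics/s1.png

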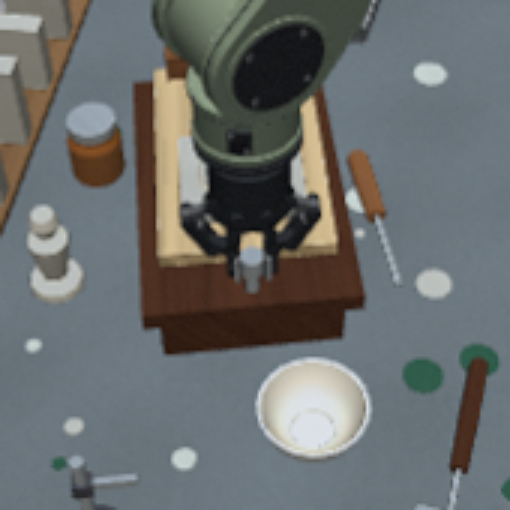

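The gripper is holding the pin head, with the pads at about (252,265) in the crop and the board and relief untouched. Next I lift it straight up and carry it to the tray.

```bash
python3 -m handwheel '[[[0,0,-0.5],[0,0,0]],[[0,0,-1],[0,0,0]],[[0,0,-1],[0,0,0]],[[0,0,-1],[0,0,0]],[[0,0,-2],[0,0,0]],[[0,0,-3],[0,0,0]],[[0,0,-3],[0,0,0]],[[0,0,-0.5],[0,0,0]],[[0,0,0],[0,0,0]]]'
python3 - <<'E'
from h import *
im=camera("side");cv2.imwrite("pics/s2.png",cv2.resize(im[130:300,160:330,::-1],None,fx=3,fy=3))
E
```

```text
time_s: 6.45
eef_pos: [0.5402, 0.191, 0.2514]
tool_rot: [[-0.22, 0.975, 0.001], [0.975, 0.22, 0.001], [0.0, 0.002, -1.0]]
contact_force: [-0.0, 0.1, -1.8]
opening: 0.0223
finger_force: 58.9
```

View pics/s2.png

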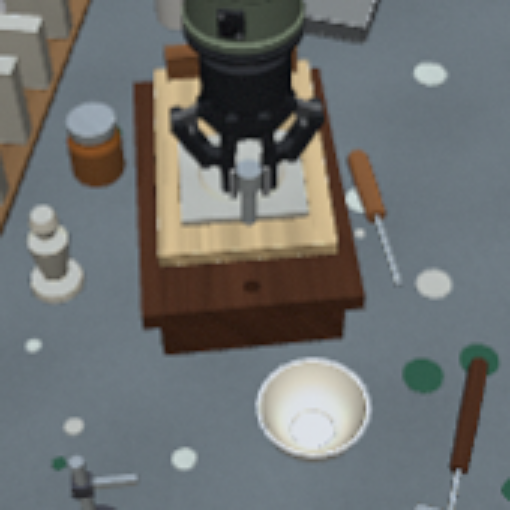

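The pin hangs upright in the grip, at about (248,190) in the crop, and the hole at (252,286) is empty.

```bash
python3 -m handwheel '[[[-2,-0.5,0],[0,0,0]],[[-4,-1,0],[0,0,0]],[[-4,-1,0],[0,0,0]],[[-4,-1,0],[0,0,0]],[[-4,-1,0],[0,0,0]],[[-4,-1,0],[0,0,0]],[[-4,-1,0],[0,0,0]],[[-4,-1,0],[0,0,0]],[[-4,-1,0],[0,0,0]],[[-4,-1,0],[0,0,0]],[[-4,-1,0],[0,0,0]],[[-4,-1,0],[0,0,0]]]'
python3 -m handwheel '[[[-4,-1,0],[0,0,0]],[[-4,-1,0],[0,0,0]],[[-3,-0.7,0],[0,0,0]],[[0,0,0],[0,0,0]],[[0,0,0],[0,0,0]]]'
python3 -c "
from h import *
togo([.528,-.396,.061],103.3)"
```

```text
time_s: 7.7
eef_pos: [0.5285, -0.2847, 0.2492]
tool_rot: [[-0.22, 0.975, -0.002], [0.975, 0.22, 0.001], [0.001, -0.001, -1.0]]
contact_force: [1.0, 0.2, -0.9]
opening: 0.0224
finger_force: 58.9
time_s: 8.2
eef_pos: [0.5267, -0.3962, 0.2488]
tool_rot: [[-0.22, 0.976, -0.002], [0.976, 0.22, 0.002], [0.002, -0.001, -1.0]]
contact_force: [1.1, 1.4, -1.3]
opening: 0.0224
finger_force: 59.0
t 8.2 pos [ 0.5267 -0.3962  0.2488] shift cm [-0.04  0.15 18.78] turn [-0.07 -0.11 -0.6 ] q [ 0.74  0.86 -0.36  1.11  0.29  1.22  0.62]
```

```bash
python3 -m handwheel '[[[0,0,3],[0,0,0]],[[0,0,3],[0,0,0]],[[0,0,3],[0,0,0]],[[0,0,3],[0,0,0]],[[0,0,3],[0,0,0]],[[0,0,2],[0,0,0]],[[0,0,0.8],[0,0,0]],[[0,0,0.5],[0,0,0]],[[0,0,0.4],[0,0,0]],[[0,0,0],[0,0,0]],[[0,0,0],[0,0,0]]]'
```

```text
time_s: 9.3
eef_pos: [0.5273, -0.3964, 0.0639]
tool_rot: [[-0.22, 0.975, 0.001], [0.975, 0.22, -0.0], [-0.001, 0.001, -1.0]]
contact_force: [0.9, -0.8, -0.2]
opening: 0.0221
finger_force: 59.0
```

```bash
python3 -m handwheel '[[[0,0,0.3],[0,0,0]],[[0,0,0.3],[0,0,0]],[[0,0,0],[0,0,0]],[[0,0,0],[0,0,0]]]'
python3 -m handwheel '[[[0,0,0],[0,0,0]],[[0,0,0],[0,0,0]],[[0,0,0],[0,0,0]],[[0,0,0],[0,0,0]],[[0,0,0],[0,0,0]],[[0,0,0],[0,0,0]],[[0,0,0],[0,0,0]]]' 1
python3 -m handwheel '[[[0,0,-2],[0,0,0]],[[0,0,-3],[0,0,0]],[[0,0,-4],[0,0,0]],[[0,0,-4],[0,0,0]],[[0,0,-4],[0,0,0]],[[0,0,-2],[0,0,0]],[[0,0,0],[0,0,0]],[[0,0,0],[0,0,0]]]'
python3 - <<'E'
from h import *
im=camera("top");cv2.imwrite("pics/t3.png",cv2.resize(im[90:240,110:410,::-1],None,fx=2.6,fy=2.6,interpolation=cv2.INTER_CUBIC))
P=np.array([.6041,-.1032,.128])
togo([.604,-.103,.128],103.3)
for d in outline_of("pin_mid","top")[:2]:print(d["conf"],d["point"])
im=camera("side")
for d in outline_of("pin_mid","side")[:2]:print(d["conf"],d["point"])
cv2.imwrite("pics/s3.png",cv2.resize(im[90:250,180:320,::-1],None,fx=3.5,fy=3.5,interpolation=cv2.INTER_CUBIC))
E
```

```text
time_s: 9.7
eef_pos: [0.5271, -0.3963, 0.0572]
tool_rot: [[-0.22, 0.975, -0.0], [0.975, 0.22, 0.0], [0.0, -0.0, -1.0]]
contact_force: [-0.2, -0.1, -0.2]
opening: 0.0221
finger_force: 59.0
time_s: 10.4
eef_pos: [0.5271, -0.3963, 0.0573]
tool_rot: [[-0.22, 0.975, -0.0], [0.975, 0.22, 0.0], [0.0, -0.0, -1.0]]
contact_force: [-0.2, 0.9, 0.6]
opening: 0.0852
finger_force: 0.0
time_s: 11.2
eef_pos: [0.527, -0.3963, 0.247]
tool_rot: [[-0.22, 0.975, -0.0], [0.975, 0.22, 0.0], [0.0, -0.0, -1.0]]
contact_force: [-0.3, -0.4, 0.2]
opening: 0.0855
finger_force: 0.0
t 11.25 pos [ 0.5269 -0.3962  0.2465] shift cm [26.89 14.   11.86] turn [-0.05 -0.05 -0.57] q [ 0.74  0.86 -0.36  1.11  0.29  1.21  0.62]
0.46 [377.1, 186.3]
0.23 [274.3, 213.2]
0.63 [267.4, 118.3]
```

View pics/s3.png

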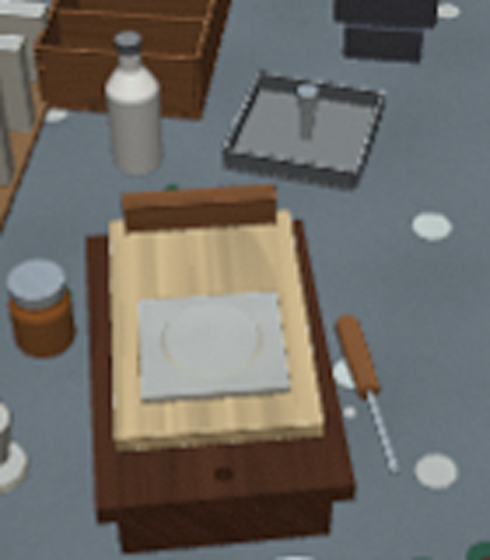

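The side view shows the pin standing in the tray at crop (307,112). The board is unmoved and slightly turned on the stand. I'll measure the board's yaw by fitting its corners in both views.

```bash
python3 - <<'E'
from h import *
from scipy.optimize import least_squares
im=camera("top")
t=cv2.resize(im[120:220,190:320,::-1],None,fx=6,fy=6,interpolation=cv2.INTER_CUBIC);cv2.imwrite("pics/t4.png",t)
E
```

```text
(no output)
```

View pics/t4.png

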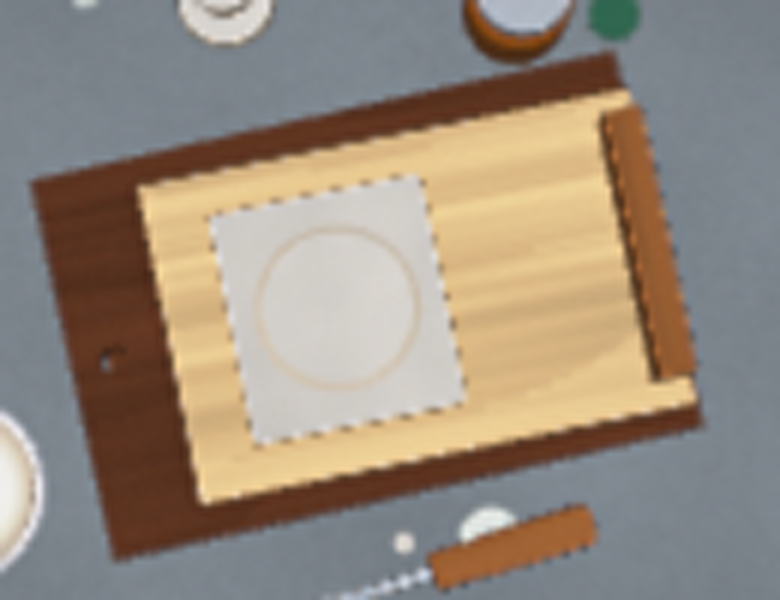

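The board's corners are at crop (138,188), (630,90), (697,403) and (203,504). The stand's are at (33,182), (613,52), (704,427) and (115,560).

```bash
cat >> h.py <<'E'
from scipy.optimize import least_squares
def fit(uv,loc,z,n="top",g=(.57,.05,1.8)):
    uv=np.array(uv);loc=np.array(loc)
    def W(p):
        c,s=np.cos(p[2]),np.sin(p[2]);return np.c_[loc@np.array([[c,s],[-s,c]])+p[:2],np.full(len(loc),z)]
    r=least_squares(lambda p:(pix(n,W(p))-uv).ravel(),g);return r.x,np.abs(r.fun).max()
E
python3 - <<'E'
from h import *
A=lambda l:[(190+(u+.5)/6-.5,120+(v+.5)/6-.5) for u,v in l]
B=lambda l:[(180+(u+.5)/3.5-.5,90+(v+.5)/3.5-.5) for u,v in l]
st,e1=fit(A([(33,182),(613,52),(704,427),(115,560)]),[(.17,-.11),(-.17,-.11),(-.17,.11),(.17,.11)],.1)
bd,e2=fit(A([(138,188),(630,90),(697,403),(203,504)]),[(.14,-.09),(-.14,-.09),(-.14,.09),(.14,.09)],.118)
bs,e4=fit(B([(116,437),(322,430),(303,212),(109,222)]),[(.14,-.09),(.14,.09),(-.14,.09),(-.14,-.09)],.118,"side")
ss,e3=fit(B([(99,521),(356,497),(88,237),(304,222)]),[(.17,-.11),(.17,.11),(-.17,-.11),(-.17,.11)],.1,"side")
for n,x,e in(("st",st,e1),("st side",ss,e3),("bd",bd,e2),("bd side",bs,e4)):print(n,x[:2].round(4),np.degrees(x[2]).round(2),"err px",e.round(2))
bd=(bd+bs)/2;st=(st+ss)/2
v=np.array([np.cos(st[2]),np.sin(st[2])]);w=np.array([-v[1],v[0]])
d=bd[:2]-st[:2];print("board in stand",d@v,d@w)
u=np.array([np.cos(bd[2]),np.sin(bd[2])]);bt=bd[:2]-.129*u;print("batten",bt)
togo([bt[0],bt[1],.135],np.degrees(bd[2])+90)
tip=np.array([.6081,.4155]);print("tip",(tip-st[:2])@v,(tip-st[:2])@w)
E
```

```text
st [0.5738 0.0503] 103.69 err px 0.52
st side [0.5712 0.058 ] 103.38 err px 1.33
bd [0.5772 0.0225] 102.46 err px 0.14
bd side [0.5745 0.0245] 100.87 err px 2.02
board in stand -0.03059061941303892 0.003908519220143152
batten [ 0.60191877 -0.10285273]
t 11.45 pos [ 0.5269 -0.3962  0.2465] shift cm [26.95 13.79 11.16] turn [ 1.000e-02 -8.000e-02 -8.893e+01] q [ 0.74  0.86 -0.36  1.11  0.29  1.22  0.62]
tip 0.3429863562369004 -0.11921056865463477
```

```bash
python3 -m handwheel '[[[3.4,1.75,0],[0,0,0]],[[3.4,1.75,0],[0,0,0]],[[3.4,1.75,0],[0,0,0]],[[3.4,1.75,0],[0,0,0]],[[3.4,1.75,0],[0,0,0]],[[3.4,1.75,0],[0,0,0]],[[3.4,1.75,0],[0,0,0]],[[3.1,1.75,0],[0,0,0]],[[0,0,0],[0,0,-8.15]],[[0,0,0],[0,0,-8.15]],[[0,0,0],[0,0,-8.15]],[[0,0,0],[0,0,-8.15]]]'
python3 -m handwheel '[[[0,0,0],[0,0,-8.15]],[[0,0,0],[0,0,-8.15]],[[0,0,0],[0,0,-8.15]],[[0,0,0],[0,0,-8.15]],[[0,0,0],[0,0,-8.15]],[[0,0,0],[0,0,-8.15]],[[0,0,0],[0,0,-8.15]],[[0,0,0],[0,0,0]],[[0,0,0],[0,0,0]]]'
python3 - <<'E'
from h import *
togo([.604,-.103,.135],192.4)
E
```

```text
time_s: 12.65
eef_pos: [0.6043, -0.1031, 0.2469]
tool_rot: [[-0.715, 0.699, -0.0], [0.699, 0.715, 0.0], [0.0, -0.0, -1.0]]
contact_force: [-0.7, -0.6, -0.3]
opening: 0.0854
finger_force: 0.0
time_s: 13.55
eef_pos: [0.6043, -0.1032, 0.247]
tool_rot: [[-0.978, -0.21, -0.0], [-0.21, 0.978, 0.0], [0.0, 0.0, -1.0]]
contact_force: [-0.1, -0.9, -0.0]
opening: 0.0855
finger_force: 0.0
t 13.55 pos [ 0.6043 -0.1032  0.247 ] shift cm [ 0.03  0.02 11.2 ] turn [ 0.02 -0.02 -0.28] q [ 0.44  0.84 -0.75  1.31  0.57  1.2   1.44]
```

```bash
python3 -m handwheel '[[[0,0,2.5],[0,0,0]],[[0,0,2.5],[0,0,0]],[[0,0,2.5],[0,0,0]],[[0,0,2],[0,0,0]],[[0,0,1],[0,0,0]],[[0,0,0.7],[0,0,0]],[[0,0,0],[0,0,0]],[[0,0,0],[0,0,0]]]'
python3 -m handwheel '[[[0,0,0],[0,0,0]],[[0,0,0],[0,0,0]],[[0,0,0],[0,0,0]],[[0,0,0],[0,0,0]],[[0,0,0],[0,0,0]],[[0,0,0],[0,0,0]],[[0,0,0],[0,0,0]],[[0,0,0],[0,0,0]]]' -1 90
```

```text
time_s: 14.35
eef_pos: [0.6047, -0.103, 0.1361]
tool_rot: [[-0.977, -0.214, 0.001], [-0.214, 0.977, 0.0], [-0.001, -0.0, -1.0]]
contact_force: [0.4, 0.1, 0.1]
opening: 0.0854
finger_force: 0.0
time_s: 15.15
eef_pos: [0.6046, -0.1034, 0.1357]
tool_rot: [[-0.977, -0.214, 0.001], [-0.214, 0.977, -0.0], [-0.001, -0.001, -1.0]]
contact_force: [-1.2, -1.3, 6.5]
opening: 0.0207
finger_force: 89.5
```

```bash
python3 -m handwheel '[[[0,0.3,0],[0,0,0]],[[0,0.6,0],[0,0,-0.1]],[[0,1,0],[0,0,-0.1]],[[0,1,0],[0,0,-0.1]],[[0,1,0],[0,0,-0.1]],[[0,1,0],[0,0,-0.1]],[[0,1,0],[0,0,-0.1]],[[0,1,0],[0,0,-0.1]],[[0,1,0],[0,0,-0.1]],[[0,1,0],[0,0,-0.1]],[[0,0.6,0],[0,0,-0.1]],[[0,0.3,0],[0,0,-0.1]]]'
```

```text
time_s: 16.35
eef_pos: [0.583, -0.0079, 0.1357]
tool_rot: [[-0.973, -0.233, 0.001], [-0.233, 0.973, -0.001], [-0.001, -0.001, -1.0]]
contact_force: [1.9, -7.6, 7.2]
opening: 0.021
finger_force: 89.4
```

```bash
python3 - <<'E'
from h import *
s=read_state();print(s["contact_force"].round(1),s["moment"].round(2),s["finger_force"])
im=camera("side");cv2.imwrite("pics/s5.png",cv2.resize(im[120:330,150:320,::-1],None,fx=2.8,fy=2.8,interpolation=cv2.INTER_CUBIC))
E
```

```text
[ 1.9 -7.6  7.2] [-1.45 -0.39 -0.16] 89.37855362892151
```

View pics/s5.png

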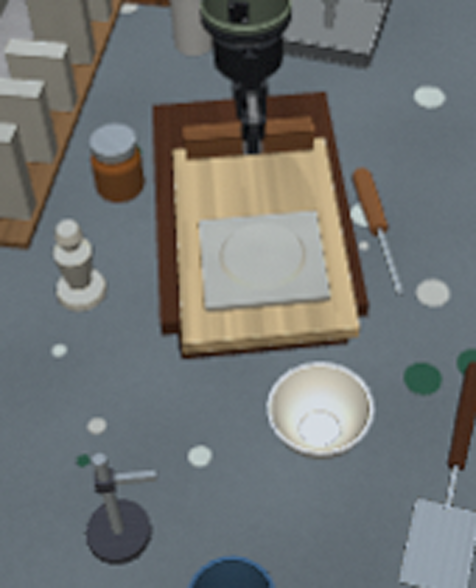

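The board follows straight out and flat. Its outer edge is at about (183,348)–(355,335) in the crop, and the pointer tip at (156,474) is still ahead of it.

```bash
python3 -m handwheel '[[[0,0.3,0],[0,0,0]],[[0,0.7,0],[0,0,0]],[[0,1.2,0],[0,0,0]],[[0,1.4,0],[0,0,0]],[[0,1.4,0],[0,0,0]],[[0,1.4,0],[0,0,0]],[[0,1.4,0],[0,0,0]],[[0,1.4,0],[0,0,0]],[[0,1.2,0],[0,0,0]],[[0,0.7,0],[0,0,0]],[[0,0.4,0],[0,0,0]],[[0,0,0],[0,0,0]]]'
python3 - <<'E'
from h import *
s=read_state();print(s["contact_force"].round(1),s["moment"].round(2),s["tool_rot"].round(4))
im=camera("side");cv2.imwrite("pics/s6.png",cv2.resize(im[210:310,170:290,::-1],None,fx=6,fy=6,interpolation=cv2.INTER_CUBIC))
im=camera("top");cv2.imwrite("pics/t6.png",cv2.resize(im[120:220,130:250,::-1],None,fx=6,fy=6,interpolation=cv2.INTER_CUBIC))
E
```

```text
time_s: 17.6
eef_pos: [0.556, 0.1043, 0.1357]
tool_rot: [[-0.972, -0.233, 0.001], [-0.233, 0.972, -0.0], [-0.001, -0.001, -1.0]]
contact_force: [0.0, -1.3, 7.2]
opening: 0.0206
finger_force: 89.4
[ 0.  -1.3  7.2] [-0.44 -0.04  0.02] [[-9.725e-01 -2.331e-01  8.000e-04]
 [-2.331e-01  9.725e-01 -5.000e-04]
 [-6.000e-04 -6.000e-04 -1.000e+00]]
```

View pics/s6.png

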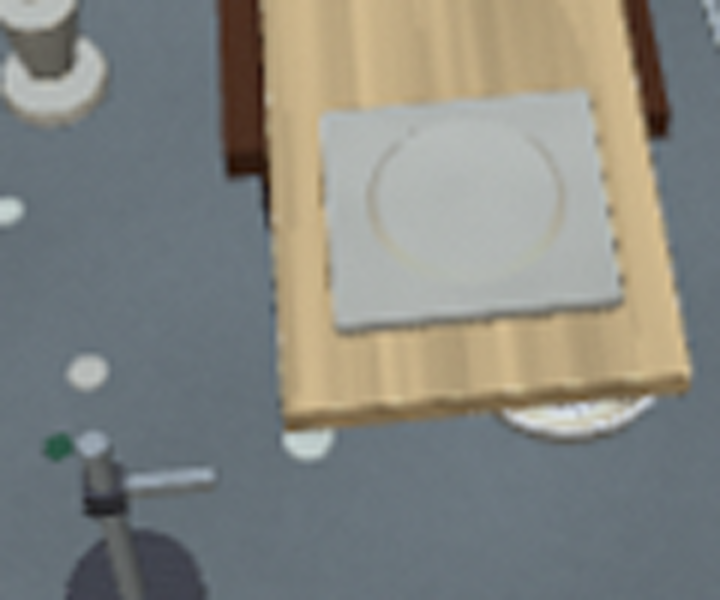

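View pics/t6.png

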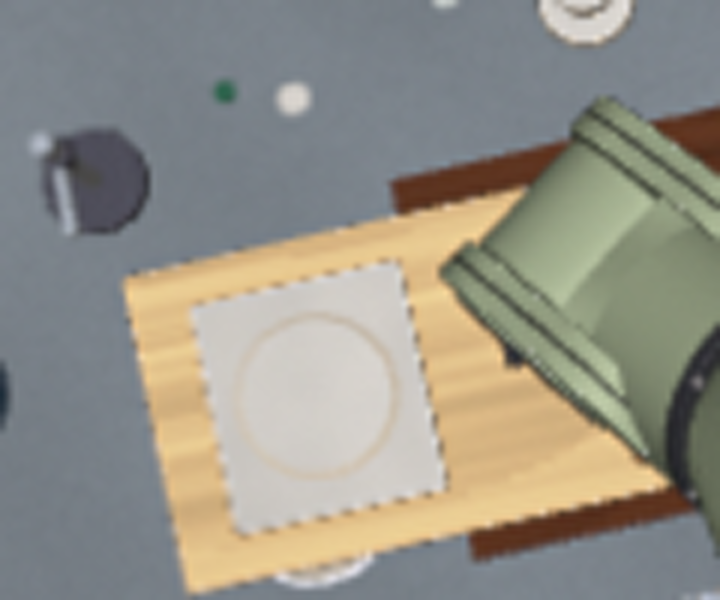

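In the side crop the pointer tip is at (213,477) and the board's outer top corners are at (286,418) and (690,375). In the top crop the tip is at (70,232) and the corners are at (123,278) and (190,594).

```bash
python3 - <<'E'
from h import *
A=lambda u,v:(130+(u+.5)/6-.5,120+(v+.5)/6-.5)
B=lambda u,v:(170+(u+.5)/6-.5,210+(v+.5)/6-.5)
a=np.radians(103.5);v=np.array([np.cos(a),np.sin(a)]);w=np.array([-v[1],v[0]])
for n,F,t,c in(("top",A,(70,232),[(123,278),(190,594)]),("side",B,(213,477),[(286,418),(690,375)])):
    T=onz(n,F(*t),.109)[:2];C=[onz(n,F(*p),.118)[:2] for p in c];M=(C[0]+C[1])/2;d=C[1]-C[0]
    print(n,"tip",T.round(4),"corners",np.round(C,4),"yaw",np.degrees(np.arctan2(-d[0],d[1]))%180,np.linalg.norm(d),"gap mid",(T-M)@v,"gap near corner",(T-C[0])@v,"lat",(T-C[0])@w)
s=read_state();R=s["tool_rot"];print(R[:,1],np.array([.5745,.0505])+0)
ba=s["eef_pos"][:2]+.269*v;print("end from tool",ba,"gap",(np.array([.6081,.4155])-ba)@v)
# stereo tip
o1,d1=ray("top",np.array(A(70,232)));o2,d2=ray("side",np.array(B(213,477)))
k=np.linalg.lstsq(np.c_[d1,-d2],o2-o1,rcond=None)[0];print(o1+k[0]*d1,o2+k[1]*d2)
E
```

```text
top tip [0.6078 0.4209] corners [[0.5812 0.3878]
 [0.4062 0.3452]] yaw 103.68437907430817 0.18012658038712917 gap mid 0.026253121090639944 gap near corner 0.025963295948971343 lat -0.033596716946003344
side tip [0.608  0.4159] corners [[0.5805 0.3889]
 [0.4082 0.3463]] yaw 103.88138739032951 0.17753518234434104 gap mid 0.02048588378124367 gap near corner 0.019895009719986066 lat -0.03298272418192673
[-2.33053099e-01  9.72464002e-01 -1.29854099e-04] [0.5745 0.0505]
end from tool [0.49324708 0.36590358] gap 0.021414181721851475
[0.60698439 0.41938431 0.11564171] [0.60656427 0.41933644 0.11557821]
```

```bash
python3 -m handwheel '[[[0,0.3,0],[0,0,0]],[[0,0.5,0],[0,0,0]],[[0,0.5,0],[0,0,0]],[[0,0.4,0],[0,0,0]],[[0,0.2,0],[0,0,0]],[[0,0.1,0],[0,0,0]],[[0,0,0],[0,0,0]],[[0,0,0],[0,0,0]]]'
python3 - <<'E'
from h import *
a=camera("top");b=camera("side");cv2.imwrite("pics/t7.png",a[:,:,::-1]);cv2.imwrite("pics/s7.png",b[:,:,::-1])
s=read_state();print(s["eef_pos"])
g=cv2.cvtColor(a,cv2.COLOR_RGB2GRAY);print("top rows145-162, cols 134-154\n",g[145:162,134:154])
g=cv2.cvtColor(b,cv2.COLOR_RGB2GRAY);print("side rows 276-300, cols 188-212\n",g[280:300,188:222])
E
```

```text
time_s: 18.5
eef_pos: [0.5517, 0.1227, 0.1357]
tool_rot: [[-0.973, -0.232, 0.001], [-0.232, 0.973, -0.001], [-0.001, -0.002, -1.0]]
contact_force: [1.8, -6.6, 8.6]
opening: 0.0206
finger_force: 89.6
[0.55168595 0.12271774 0.13573229]
top rows145-162, cols 134-154
 [[137 150 155 135 101  74  79  66  66  79  80  80  78  79  80  80  80  78
   79  95]
 [133 135 126  97  77  74  76  58  59  74  79  80  80  78  79  80  81  78
   74  72]
 [133 132 122  98  83  88  79  48  53  70  76  78  79  80  80  79  81  79
   76  73]
 [133 134 125  99  95 133 129  82  65  71  75  75  76  80  80  80  82  79
   79  74]
 [132 133 124  96  96 149 150 102  74  74  73  73  75  77  80  80  80  80
   79  74]
 [132 132 120  94  89 146 159 114  79  76  76  74  74  77  80  79  80  81
   79  73]
 [132 132 121  93  82 134 165 126  80  77  78  78  78  79  80  80  80  82
   79  74]
 [132 131 126 104  81 119 161 135  89  78  79  79  80  81  81  80  80  82
   78  67]
 [132 131 130 116  89 113 160 144  98  80  79  80  79  80  79  80  81  82
   78  60]
 [132 131 130 115  88 103 155 150 100  79  79  80  80  80  80  79  80 
[... 2764 characters left out ...]
  47  59  83 111 108 109 109 109 109 110 111 109 109 107 109 110 109
  111 111 110 109 109 111 109 111 109 109 110 111 114 114 112 111]
 [ 98  90  83  97 113 110 107 109 109 110 111 109 109 108 109 108 110 110
  112 111 111 109 111 111 111 111 109 109 111 110 113 114 113 111]
 [100  95  80  90 113 112 111 111 111 111 110 108 109 110 110 108 109 110
  112 112 113 112 112 112 111 111 110 111 111 111 113 115 113 112]
 [101  98  85  77  81  80  80  90 102 107 111 110 108 109 111 110 111 110
  111 112 112 111 112 111 111 112 112 111 112 112 113 114 113 111]
 [ 98  97  92  73  61  64  65  66  70  75  90 106 111 111 110 110 110 110
  112 111 111 111 109 110 109 110 109 111 113 112 113 113 111 111]]
```

```bash
cat > m.py <<'E'
from h import *
a=np.radians(103.5);v=np.array([np.cos(a),np.sin(a)]);w=np.array([-v[1],v[0]])
def edge(t,s):
    g=t.astype(float)[:,:,0]-t.astype(float)[:,:,2]  # wood is warm
    out={}
    c=[]
    p=read_state()["eef_pos"][:2]+.269*v
    for n,g in(("top",t.astype(float)[:,:,0]),("side",s.astype(float)[:,:,0])):
        P=[]
        for l in np.arange(-.075,.08,.01):
            # sample along slide through predicted end, z=.118
            d=np.arange(-.03,.03,.0005)
            pts=np.c_[p+l*w+d[:,None]*v,np.full(len(d),.118)];uv=pix(n,pts).astype(np.float32)
            pr=cv2.remap(g.astype(np.float32),uv[:,:1],uv[:,1:],cv2.INTER_LINEAR).ravel()
            i=np.argmin(np.gradient(cv2.GaussianBlur(pr[:,None],(1,9),0).ravel()));P.append(d[i])
        k,m=np.polyfit(np.arange(-.075,.08,.01),P,1);c.append((n,np.round(np.median(P)*1000,1),np.round(np.array(P)*1000,1),"deg",np.degrees(k)))
    return p,c
E
python3 - <<'E'
from m import *
t=cv2.imread("pics/t7.png")[:,:,::-1];s=cv2.imread("pics/s7.png")[:,:,::-1]
p,c=edge(t,s);print(p);[print(x) for x in c]
# pointer: sample across (along v) at several lateral places behind tip
T=np.array([.608,.4185])
for n,g in(("top",t),("side",s)):
  for l in(-.008,-.014,-.02):
    d=np.arange(-.016,.0165,.002);pts=np.c_[T+l*w+d[:,None]*v,np.full(len(d),.112)];uv=pix(n,pts).astype(np.float32)
    print(n,l,cv2.remap(cv2.cvtColor(g.copy(),cv2.COLOR_RGB2GRAY),uv[:,:1],uv[:,1:],cv2.INTER_LINEAR).ravel())
print("gap to T",(T-p)@v*1000,(T-p)@w*1000)
E
```

```text
[0.48888914 0.38428525]
('top', np.float64(1.5), array([1.5, 2.5, 1.5, 0.5, 2. , 1. , 2.5, 1.5, 1. , 2. , 1. , 2. , 2. ,
       1. , 2.5, 1.5]), 'deg', np.float64(0.05055509957036519))
('side', np.float64(0.0), array([ 0. , -1.5,  0. ,  0.5, -1. ,  0. , -1.5,  0. ,  0.5, -1. ,  0.5,
       -1.5,  0. ,  0.5, -1. ,  0. ]), 'deg', np.float64(0.07161972439135339))
top -0.008 [ 80  80  79  78  79  81 104 129 156 164 149 133 118 124 128 131 132]
top -0.014 [ 79  80  79  79  79  86  98 123 151 154 144 114 100 101 114 125 129]
top -0.02 [ 78  78  79  78  79  85 101 128 147 160 136 112  97  96 111 121 129]
side -0.008 [109 109 109 108 107 133 153 159 133 112 100 106 108 108 107 107 108]
side -0.014 [108 109 109 108 112 131 147 151 137 114 103 103 107 109 110 110 109]
side -0.02 [109 109 109 108 116 131 149 150 136 107 101 103 109 110 110 109 110]
gap to T 5.463516684965812 -123.80708753190078
```

```bash
python3 -m handwheel '[[[0,0.15,0],[0,0,0]],[[0,0.2,0],[0,0,0]],[[0,0.1,0],[0,0,0]],[[0,0.02,0],[0,0,0]],[[0,0,0],[0,0,0]],[[0,0,0],[0,0,0]],[[0,0,0],[0,0,0]]]'
python3 - <<'E'
from m import *
t=camera("top");s=camera("side");st=read_state();print(st["eef_pos"],st["moment"].round(2))
p,c=edge(t,s);[print(x[0],x[1],x[-1]) for x in c];T=np.array([.608,.4185]);print("gap",(T-p)@v*1000)
cv2.imwrite("pics/s8.png",cv2.resize(s[240:310,175:275,::-1],None,fx=8,fy=8,interpolation=cv2.INTER_CUBIC))
E
```

```text
time_s: 19.3
eef_pos: [0.5507, 0.1271, 0.1357]
tool_rot: [[-0.973, -0.232, 0.001], [-0.232, 0.973, -0.002], [-0.001, -0.002, -1.0]]
contact_force: [1.6, -8.5, 9.3]
opening: 0.0205
finger_force: 89.7
[0.55066531 0.12707527 0.13576031] [-1.65 -0.32  0.01]
top 1.8 -0.33703399713578047
side 0.0 0.08847142424814239
gap 0.9881264955500463
```

View pics/s8.png

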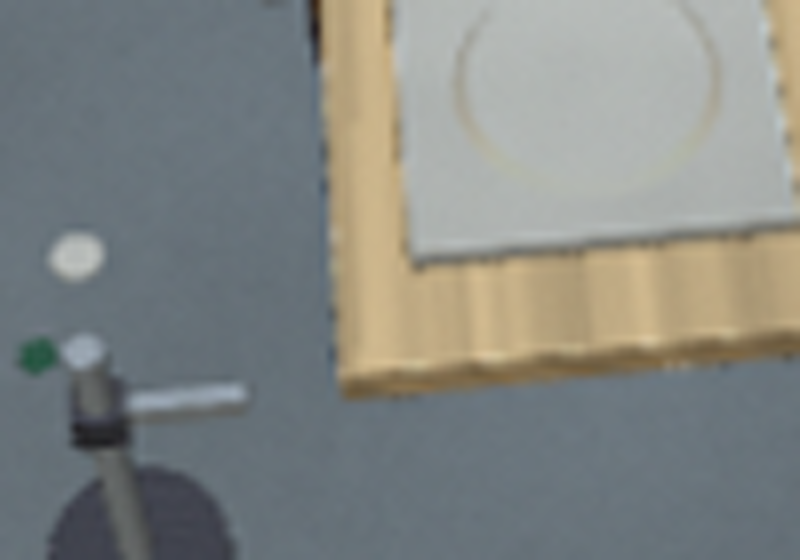

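The extrapolated board end line, at crop (240,397), meets the pointer tip at about (240,394). They are level to about 1 mm, and the board is flat and firmly gripped, so I'm handing the job in.

```bash
python3 -c "
from station import *
print(finish_job())"
```

```text
the job is handed in; nothing more can be done
None
```

The stop pin is standing in the grey tray, and the board has slid straight out flat until its outer end is level with the pointer tip (to about 1 mm by the cameras). The arm is still gripping the batten, and the job was handed in at about 19 s; the station did not report a verdict.

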